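# Touch off a nut on the beam comparator, then raise its anvil four clicks and hold

## Task

On the green bench comparator, swing the black-knobbed arrest lever away from you until the beam comes down on the nut, then swing it fully back so that the beam is lifted and arrested again. Only then push the red-knobbed ratchet lever away from you by exactly four clicks from its rest, never a fifth, to raise the anvil, and finish while holding it at the fourth click: it springs back if let go, so the program ends with the fingers still on that handle. The nut stays lying on the anvil, and the jar, spanner, tin and pliers round the comparator stay where they are.

Things in the scene. Friction and masses are not known exactly. Their poses are not given: they have to be found in the camera images.
- comparator: Bench comparator on a green base plate 220 x 250 x 10 mm, fixed to the table. Origin on its underside (z = 0), 10 mm in front of the plate's centre; +x to its rear (away from the robot at yaw 0), +y to its left. Beam along x, top 87 mm up, hinged in a fork at x = +90 mm. Arrest lever on its right, ratchet lever on its left. All but the knobs and stems is below 120 mm.
- arrest (a joint): angle of the arrest lever: 0 = beam arrested (starts at 0 to 0.1), stem leaning 0.6 rad from vertical to the comparator's -x; grows as the knob is swung to +x, to the stop at 1.2 (leaning 0.6 rad to +x), beam fully free. Friction keeps it where it is left; about 1 to 2 N at the knob move it.
- arrest_lever: arrest lever, a 9 mm steel stem with a black ball knob at its end; origin at its pivot, comparator x = +20, y = -90, z = 50 mm; the axis is the comparator's y, so the knob swings in a vertical plane along the comparator's x; its axes are the comparator's turned by the lever angle
- beam (a joint): angle of the beam: 0 = level, lifted by the arrest lever's cam; grows as its front end sinks; about 0.11 when its foot rests on the nut
- beam_foot (a point): centre of the flat underside of the round steel foot (16 mm diameter) under the beam's front end, 140 mm from the beam's hinge; about 15 mm above the nut when arrested
- ratchet (a joint): angle of the ratchet lever: 0 = at its rest stop (start), stem leaning 0.524 rad from vertical to -x; grows as the knob is pushed to +x. A click every 0.1745 rad (21 mm at the knob): the fourth at 0.698, stem leaning 0.175 rad to +x; stop at 1.1. Springs back to 0 when let go. About 10 N at the knob drive it out of a click, falling to 6 N at the next (rubbing adds to this).
- ratchet_lever: ratchet lever, a 9 mm steel stem with a red ball knob at its end; origin at its pivot, comparator x = -20, y = +90, z = 65 mm; the axis is the comparator's y, the knob swings in a vertical plane along its x. Beside it, at y = 64 to 71 mm, an aluminium disc of 54 mm radius with seven black marks: rest, then one per click
- anvil_top (a point): centre of the top face of the round steel anvil, 44 mm in diameter, at comparator x = -50, y = 0, 35.5 mm above the table at rest; the ratchet raises it 2 mm a click
- hex_nut: loose steel hex nut 21 x 24 x 12 mm lying flat on the anvil; origin at the centre of its underside, about 1 mm above the anvil
- jar_screws: bystander: white jar with red lid, 68 mm diameter, 99 mm high, standing to the right of the comparator; origin at the centre of its underside
- spanner: bystander: steel spanner 34 x 154 x 8 mm lying in front of the comparator; origin at the centre of its underside, length along its y
- flat_tin: bystander: flat round light tin, 76 mm diameter, 16 mm high, to the left of the comparator; origin at the centre of its underside
- pliers_red: bystander: pliers with red handles, 52 x 165 x 15 mm, lying behind the comparator; origin at the centre of its underside, length along its y
- arrest_knob (a point): centre of the arrest lever's black ball knob, 26 mm diameter, 90 mm from the pivot: 124 mm above the table at either end of the swing, 140 mm when upright
- ratchet_knob (a point): centre of the ratchet lever's red ball knob, 26 mm diameter, 120 mm from the pivot: 169 mm above the table at rest, 183 mm at the fourth click

How it is judged:
By the outcome, as a careful person would: the job done as asked, in the order asked, and still so for the second after the job is handed in, while the arm keeps its last pose, push and grip.
It also fails if it takes over 51 s, if anything falls off the work surface, if the arm or the gripper's body presses on something with over 40 N, if the wrist force passes 120 N, or if a joint passes its speed limit or range.

## Robot

A 6-joint arm with a two-finger parallel gripper is mounted at the origin on a cart in front of the work surface, level with it; the furniture and walls round the work are solid. World frame = base frame: x ahead of the robot, y to its left, z up, the work surface at z = 0. Lengths are in m, angles in rad, forces in N, time in s.
With the tool pointing down it reaches from about 0.35 to 0.975 m from the base axis. Payload 4.9 kg.
Tool frame: the origin (TCP) lies midway between the tips of the shut fingers; the grasp point (between the pads) lies 19 mm behind it; z points along the fingers, y is the direction in which the jaws open and shut (so a half turn about z gives the same grasp; the last joint's range is limited). The gripper opens to 85 mm and grips with 20 to 120 N. Pads are 22 mm wide; open, the fingers measure 114 mm over their backs; the gripper's body (76 mm by 85 mm) begins 54 mm behind the grasp point. The pads swing forward as they close: fully open they stand 13 mm farther back than shut.
Start: joints at [-1.328, 0.053, 1.613, -0, 1.476, -0.119], TCP at [0.221, -0.585, 0.231] pointing down, gripper open.
Joint ranges: [-3.01, 3.01], [-1.01, 2.22], [0.06, 2.58], [-1.02, 4.17], [0.09, 2.62], [-3.14, 3.14]. Speed limits (rad/s): [2.57, 2.57, 3.14, 3.14, 3.14, 3.14].

## Interface

Orientations are given as a unit quaternion [w, x, y, z].
In Python, from plant import state, grab_frame, camera_params, job_done, boxes_of gives the robot as it stands.
- The arm moves only by the tool step_arm, never from a script. Its argument "steps" is a list of rows, each a list of 4 numbers: the shift along the tool's x, y, z in mm, then the turn about the tool's z in degrees. A call has 1 to 8 rows; each row shifts and turns the pose as measured when the row begins, along the tool's axes as they then stand; what a row does not reach is not made up. A row lasts 1/10 s, in which the tool goes at most 50 mm and 8.59 degrees, less where a joint would pass 70% of its speed; a pose out of reach is approached as far as the arm can. A call is refused whole if a number of a shift passes 50 or a number of a turn 8.59, either way. A call with a gripper value outside its range is refused whole. "claw" is the opening in per cent of the stroke, from 0 (shut) to 100 (fully open), set as the call begins (left out, the last holds). The fingers move at their own pace and stop on an object; the grip force is fixed at half the most. Time passes only in rows, so rows that do not move let the fingers close. It gives the time, the measured TCP pose, the force and the opening at its end, in the units of the state.
- state(): the state, without advancing time (a new reading comes with each control period).
- grab_frame(name): name is "scene" or "top" or "wrist"; returns (picture, depth): 384x512x3 uint8, red, green, blue; 384x512 float32, m along the optical axis (not along the pixel's ray), 0 where there is no reading.
- camera_params(name): a dict with "mtx" (3x3 intrinsics, pixels), "extrinsics" (4x4, takes a point from camera to world coordinates); the wrist camera has in their place "T_tool_cam" (4x4, takes a point from camera to tool coordinates, whose origin is the TCP and whose axes are the flange's). Camera axes: x right, y down, z forward; pixel columns grow to the right and rows downward; lengths in m; the calibration is good to about 2 mm. The wrist camera is an equidistant fisheye: a pixel r from the principal point sees the ray r / f radians off the axis. A picture is of the moment at which its call begins: read the wrist's pose just before it. camera_params takes no time and is no camera call.
- job_done(): hands the job in, once; it reports no verdict.
Trained networks look in the newest picture that a camera, given by its name, has taken for a name from the list of things; names that differ only in an ending like _2 or _b are one class to them, and where a whole thing is asked for, a point or a joint stands for the part that bears it (a point fixed in the world has none). Each returns a list of dicts, best first, with "p" (0 to 1); they miss things now and then, are a little off and sometimes report something else, mostly with a low value. They report only what shows in the picture. A call takes as long as a camera call.
- boxes_of(camera, label): "box" ([left, top, width, height] in pixels, round what is visible of it).
The state is a dict: "time": time; "joint_pos": joint angles; "joint_vel": joint speeds; "joint_efforts": joint torques, N m; "tool_pos": TCP position; "tool_rot": TCP orientation; "contact_force": force on the tool from outside, world axes, zero at the start; "ft_torque": the same for the moment, N m; "gripper_width": opening from 0.0 (shut) to 1.0 (fully open).
Only numpy, scipy, OpenCV 4.12 (cv2) and the standard library are available. Lean on these libraries where they do the work, as an engineer would, in place of code of your own. Each camera call takes 0.05 s, during which the arm holds its last target. There are 200 camera calls.

## Working session

There is one attempt and no reset: what is moved stays moved. The work goes in short steps, Python scripts to look and compute and a tool call to move; the robot and the scene stay as the last step left them, time stands still between calls to the robot, and variables do not carry over. Pictures are saved under pics/ and viewed, about 8 in all and at most 12, crops included, and the job is handed in when it is done.

Besides the shell and the picture viewer there is one more tool, called as name(argument=value, ...) on one line, values as JSON. step_arm: Moves the arm, as the interface text tells. Its arguments: {"type":"object","properties":{"steps":{"type":"array"},"claw":{"type":"number"}},"required":["steps"]}

```bash
ls; mkdir -p pics
cat > h.py <<'E'
import numpy as np,cv2
from plant import *
def save(n,img,s=1): cv2.imwrite(f'pics/{n}.png',cv2.cvtColor(cv2.resize(img,None,fx=s,fy=s,interpolation=cv2.INTER_CUBIC),cv2.COLOR_RGB2BGR))
def P(cam,u,v,d):
    c=camera_params(cam);K=np.array(c['mtx']);T=np.array(c['extrinsics'])
    p=np.linalg.inv(K)@[u,v,1]*d
    return (T@[*p,1])[:3]
E
python3 - <<'E'
from h import *
ims=[]
for c in('scene','top'):
    im,d=grab_frame(c);np.save(f'{c}_d.npy',d);np.save(f'{c}_i.npy',im);ims.append(im)
    for l in('comparator','arrest_knob','ratchet_knob','arrest_lever','ratchet_lever','hex_nut','jar_screws','flat_tin','beam_foot'):
        for b in boxes_of(c,l)[:2]:
            x,y,w,h=b['box'];u,v=x+w/2,y+h/2
            dd=d[int(v),int(u)]
            print(c,l,round(b['p'],2),np.round(b['box']),P(c,u,v,dd).round(3))
    print(np.array(camera_params(c)['extrinsics']).round(3).tolist())
save('a',ims[0],1.5);save('b',ims[1],1.5)
print(state())
E
```

```text
pics
scene comparator 0.84 [224. 182. 124.  86.] [ 0.579 -0.046  0.009]
scene ratchet_knob 0.68 [244. 192.  33.  38.] [0.596 0.025 0.071]
scene arrest_lever 0.85 [276. 182.  56.  33.] [ 0.64  -0.174  0.009]
scene ratchet_lever 0.6 [244. 192.  34.  36.] [0.592 0.028 0.078]
scene hex_nut 0.45 [294. 224.  14.   9.] [ 0.511 -0.03   0.04 ]
scene hex_nut 0.26 [234. 185.  54.  12.] [ 0.662 -0.033  0.078]
scene jar_screws 0.88 [336. 171.  27.  42.] [ 0.523 -0.22   0.07 ]
scene jar_screws 0.16 [265. 184.  39.  38.] [ 0.571 -0.03   0.087]
scene flat_tin 0.61 [195. 234.  32.  25.] [0.632 0.152 0.001]
scene beam_foot 0.82 [267. 184.  36.  36.] [ 0.571 -0.031  0.088]
scene beam_foot 0.16 [276. 181.  58.  35.] [ 0.641 -0.178  0.008]
[[-0.637, -0.402, 0.657, -0.093], [-0.771, 0.318, -0.553, 0.61], [0.013, -0.859, -0.512, 0.661], [0.0, 0.0, 0.0, 1.0]]
top comparator 0.8 [238. 157.  93.  87.] [ 0.576 -0.043  0.088]
top comparator 0.62 [205. 177.  24.  22.] [0.628 0.158 0.001]
top arrest_knob 0.48 [284. 198.  35.  23.] [ 0.555 -0.103  0.011]
top ratchet_knob 0.48 [244. 188.  13.  45.] [0.55  0.054 0.1
[... 458 characters left out ...]
nt_pos': array([-1.32798372e+00,  5.26962175e-02,  1.61289771e+00, -3.04381456e-05,
        1.47596530e+00, -1.19028226e-01]), 'joint_vel': array([ 3.90545744e-04,  1.13020610e-03,  1.86924601e-05,  1.44700132e-03,
       -2.84744282e-04,  1.56499139e-03]), 'joint_efforts': array([ 5.15122192e-04, -3.93691671e+01, -3.70469320e+01, -5.84645250e-05,
        5.04101245e-04, -6.65915408e-06]), 'tool_pos': array([ 0.22122149, -0.5845294 ,  0.23130729]), 'tool_rot': array([ 1.76168496e-05,  9.83678235e-01,  1.79936460e-01, -1.40880413e-05]), 'contact_force': array([-0.025282  ,  0.05472091,  0.96455734]), 'ft_torque': array([0.05172296, 0.02822475, 0.00071224]), 'gripper_width': 0.999882591049684}
```

Run:
```python
from h import *
a=np.load('scene_i.npy')[150:290,180:380];b=np.load('top_i.npy')[140:260,190:390]
save('c',np.vstack([cv2.resize(a,None,fx=2,fy=2),cv2.resize(b,None,fx=2,fy=2)]) if 0 else a,4);save('d',b,4)
```

```text
(no output)
```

View pics/c.png

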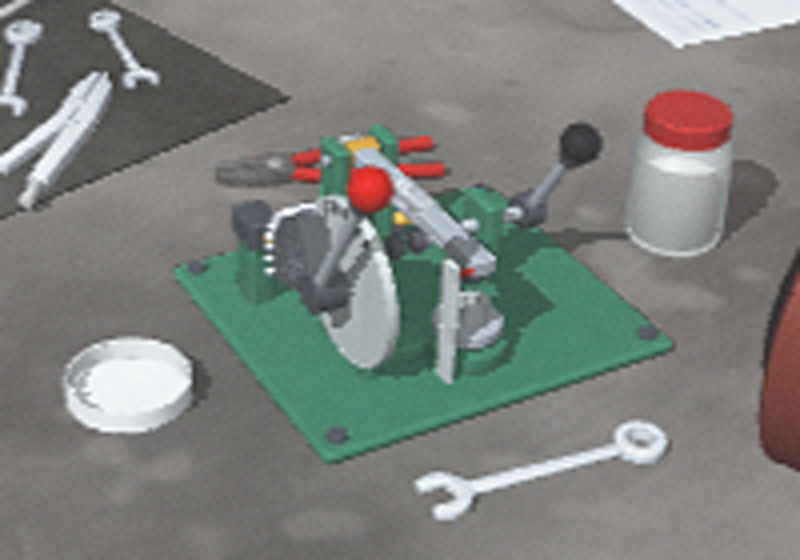

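View pics/d.png

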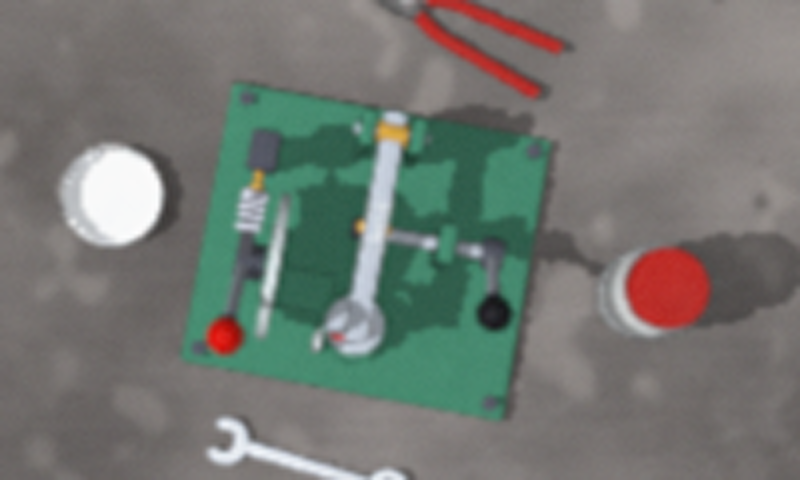

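```bash
cat >> h.py <<'E'
def proj(cam):
    c=camera_params(cam);return np.array(c['mtx'])@np.linalg.inv(np.array(c['extrinsics']))[:3]
def tri(us,ut):
    X=cv2.triangulatePoints(proj('scene'),proj('top'),np.array(us,float).reshape(2,1),np.array(ut,float).reshape(2,1));X=(X[:3]/X[3]).ravel()
    e=[(lambda q:q[:2]/q[2]-u)(proj(c)@[*X,1]) for c,u in(('scene',us),('top',ut))]
    return X,np.round(e,1).ravel()
def rayz(cam,u,v,z):
    c=camera_params(cam);T=np.array(c['extrinsics']);d=T[:3,:3]@np.linalg.inv(np.array(c['mtx']))@[u,v,1]
    return T[:3,3]+d*(z-T[2,3])/d[2]
E
python3 - <<'E'
from h import *
si=np.load('scene_i.npy').astype(int);ti=np.load('top_i.npy').astype(int)
def blob(im,m,x,y,r=7):
    yy,xx=np.nonzero(m);k=(abs(xx-x)<r)&(abs(yy-y)<r);xx,yy=xx[k],yy[k]
    return np.array([(xx.min()+xx.max())/2,(yy.min()+yy.max())/2]),len(xx),xx.max()-xx.min()+1,yy.max()-yy.min()+1
red=lambda i:(i[...,0]>140)&(i[...,1]<70)
blk=lambda i:i.sum(2)<130
for n,f,s,t in(('red',red,(272.5,197),(246.2,223.8)),('blk',blk,(325,185.8),(313.5,218))):
    a=blob(si,f(si),*s);b=blob(ti,f(ti),*t);print(n,a,b,*tri(a[0],b[0]));print(tri(s,t))
C=[(235,82),(553,142),(505,418),(183,360)] # rl rr fr fl
W=np.array([rayz('top',u/4+190-.4,v/4+140-.4,.01) for u,v in C]);print(W.round(4))
S=[rayz('scene',u/4+180-.4,v/4+150-.4,.01) for u,v in[(175,268),(675,347),(330,462)]];print('scene rl fr fl',np.round(S,4))
ctr=W.mean(0);fx=(W[0]+W[1]-W[2]-W[3])/2;yaw=np.arctan2(fx[1],fx[0]);fy=(W[0]+W[3]-W[1]-W[2])/2
print(ctr,np.linalg.norm(fx),np.linalg.norm(fy),yaw,np.arctan2(-fy[0],fy[1]))
o=ctr[:2]-.01*np.array([np.cos(yaw),np.sin(yaw)])
R=np.array([[np.cos(yaw),-np.sin(yaw)],[np.sin(yaw),np.cos(yaw)]])
print('origin',o)
for n,p in(('red',(-.08,.09)),('blk',(.02-.09*np.sin(.6),-.09))):print(n,o+R@p)
E
```

```text
red (array([272. , 196.5]), 87, np.int64(11), np.int64(10)) (array([245.5, 223.5]), 48, np.int64(8), np.int64(8)) [0.50968577 0.06748724 0.17044771] [-0.1 -0.   0.1  0.1]
(array([0.50916479, 0.06592072, 0.16880025]), array([ 0.,  0., -0., -0.]))Traceback (most recent call last):
  File "<stdin>", line 9, in <module>
  File "<stdin>", line 5, in blob
    return umr_minimum(a, axis, None, out, keepdims, initial, where)
ValueError: zero-size array to reduction operation minimum which has no identity
```

Run:
```python
from h import *
print(tri((324.6,185.4),(313.1,217.6)))
C=[(235,82),(553,142),(505,418),(183,360)] # rl rr fr fl
W=np.array([rayz('top',u/4+190-.4,v/4+140-.4,.01) for u,v in C]);print(W.round(4))
S=[rayz('scene',u/4+180-.4,v/4+150-.4,.01) for u,v in[(175,268),(675,347),(330,462)]];print('scene rl fr fl',np.round(S,4))
ctr=W.mean(0);fx=(W[0]+W[1]-W[2]-W[3])/2;yaw=np.arctan2(fx[1],fx[0]);fy=(W[0]+W[3]-W[1]-W[2])/2
print(ctr,np.linalg.norm(fx),np.linalg.norm(fy),yaw,np.arctan2(-fy[0],fy[1]))
o=ctr[:2]-(-.01)*-1*-1*0
u=np.array([np.cos(yaw),np.sin(yaw)]);o=ctr[:2]-.01*u
R=np.array([[np.cos(yaw),-np.sin(yaw)],[np.sin(yaw),np.cos(yaw)]])
print('origin',o)
for n,p in(('red',(-.08,.09)),('blk',(.02-.09*np.sin(.6),-.09))):print(n,o+R@p)
```

```text
(array([ 0.52439728, -0.12037714,  0.1250399 ]), array([-0.1, -0. ,  0. ,  0. ]))
[[ 0.7114  0.0583  0.01  ]
 [ 0.6598 -0.1852  0.01  ]
 [ 0.4497 -0.1415  0.01  ]
 [ 0.498   0.1017  0.01  ]]
scene rl fr fl [[ 0.709   0.0597  0.01  ]
 [ 0.4417 -0.1339  0.01  ]
 [ 0.4924  0.1061  0.01  ]]
[ 0.57972583 -0.04168009  0.01      ] 0.21623376146686332 0.2484147724013626 -0.20309119743126283 -0.20256835815269322
origin [ 0.56993135 -0.03966311]
red [0.50972834 0.06462302]
blk [ 0.52159409 -0.12159752]
```

step_arm(steps=[[36, -27, 0, 8], [32, -31, 0, 8], [28, -36, 0, 8], [22, -39, 0, 8], [16, -42, 0, 0], [16, -42, 0, 0], [16, -42, 0, 0], [16, -42, 0, 0]], claw=55)

```text
time: 1.8
tool_pos: [0.4232, -0.2787, 0.2314]
tool_rot: [0.001, 0.993, -0.116, 0.001]
contact_force: [1.5, -0.3, 0.4]
gripper_width: 0.547
```

```bash
cat >> h.py <<'E'
from scipy.spatial.transform import Rotation as Ro
YAW=-.203
def to(x,y,z):
    s=state();q=s['tool_rot'];R=Ro.from_quat([q[1],q[2],q[3],q[0]]).as_matrix()
    print('t',round(s['time'],2),'pos',s['tool_pos'].round(4),'F',s['contact_force'].round(1),'w',round(s['gripper_width'],3),'yaw',np.arctan2(R[1,0],R[0,0]).round(3),'tilt',R[:,2].round(3))
    print('shift mm',(R.T@(np.array([x,y,z])-s['tool_pos'])*1000).round(1),'turn deg',np.rad2deg(np.arctan2(R[1,0],R[0,0])-YAW).round(2))
E
python3 -c "
from h import *
to(.523,-.121,.2)"
```

```text
t 1.8 pos [ 0.4232 -0.2787  0.2314] F [ 1.5 -0.3  0.4] w 0.547 yaw -0.232 tilt [ 0.002 -0.003 -1.   ]
shift mm [  60.8 -176.5   31.1] turn deg -1.64
```

step_arm(steps=[[15, -44, 0, -1.6], [15, -44, 0, 0], [15, -44, 0, 0], [15, -44, 0, 0], [0, 0, 0, 0]])

```text
time: 2.3
tool_pos: [0.5235, -0.1077, 0.2327]
tool_rot: [0.001, 0.995, -0.098, 0.003]
contact_force: [-0.2, -1.0, -0.5]
gripper_width: 0.551
```

```bash
cat >> h.py <<'E'
def wray(u,v):
    c=camera_params('wrist');K=np.array(c['mtx']);T=np.array(c['T_tool_cam'])
    s=state();q=s['tool_rot'];R=Ro.from_quat([q[1],q[2],q[3],q[0]]).as_matrix()
    a=np.array([(u-K[0,2])/K[0,0],(v-K[1,2])/K[1,1]]);th=np.hypot(*a);d=np.array([*(a/th*np.sin(th)),np.cos(th)])
    return s['tool_pos']+R@T[:3,3],R@T[:3,:3]@d
E
python3 -c "
from h import *
to(.523,-.121,.143)
im,d=grab_frame('wrist');save('w1',im,1.4)
for l in('arrest_knob','ratchet_knob'):
  for b in boxes_of('wrist',l)[:2]:
    x,y,w,h=b['box'];o,r=wray(x+w/2,y+h/2)
    zk=.124 if l[0]=='a' else .169
    print(l,b,(o+r*(zk-o[2])/r[2]).round(4))
"
```

```text
t 2.3 pos [ 0.5235 -0.1077  0.2327] F [-0.2 -1.  -0.5] w 0.551 yaw -0.197 tilt [ 0.007 -0.004 -1.   ]
shift mm [ 1.5 12.9 89.7] turn deg 0.36
arrest_knob {'box': [59.2, 116.0, 52.6, 152.3], 'p': 0.74} [0.5528 0.0524 0.124 ]
arrest_knob {'box': [188.2, 111.9, 92.8, 91.6], 'p': 0.57} [ 0.5532 -0.1009  0.124 ]
ratchet_knob {'box': [58.8, 117.5, 53.4, 152.5], 'p': 0.87} [0.5593 0.02   0.169 ]
```

View pics/w1.png

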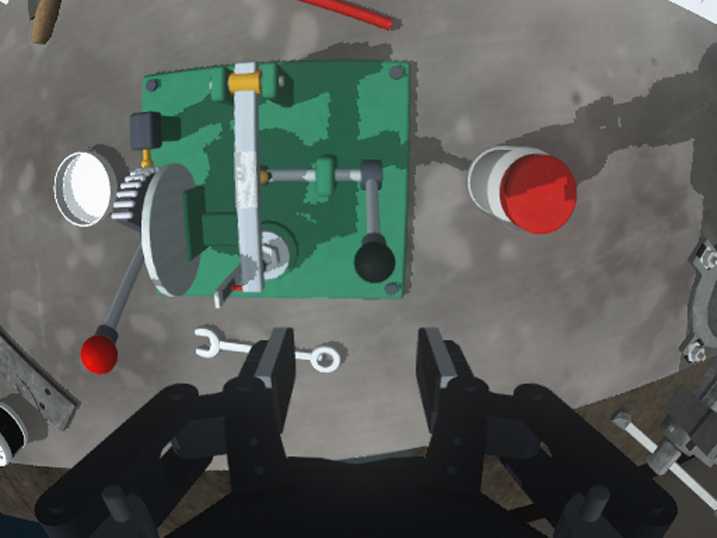

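```bash
python3 -c "
from h import *
for (u,v),z in(((266.9,183.4),.124),((70.5,252.7),.169)):
  o,r=wray(u,v);print((o+r*(z-o[2])/r[2]).round(4))
  us=(324.6,185.4) if z<.13 else (272,196.5)
  c=camera_params('scene');T=np.array(c['extrinsics']);d=T[:3,:3]@np.linalg.inv(np.array(c['mtx']))@[*us,1];p=T[:3,3]
  A=np.stack([r,-d],1);k=np.linalg.lstsq(A,p-o,rcond=None)[0];print((o+r*k[0]).round(4),(p+d*k[1]).round(4))
"
```

```text
[ 0.5247 -0.1247  0.124 ]
[ 0.5246 -0.1247  0.1238] [ 0.5263 -0.1229  0.1233]
[0.5099 0.0611 0.169 ]
[0.5093 0.0626 0.1674] [0.5121 0.0649 0.1683]
```

step_arm(steps=[[4, 14.5, 30, 0.3], [0, 0, 40, 0], [0, 0, 40, 0], [0, 0, 19, 0], [0, 0, 0, 0]])

```text
time: 2.95
tool_pos: [0.5277, -0.1321, 0.1064]
tool_rot: [-0.002, 0.994, -0.111, 0.012]
contact_force: [3.4, 4.7, -3.9]
gripper_width: 0.552
```

```bash
python3 -c "
from h import *
to(.5245,-.123,.103)"
```

```text
t 2.95 pos [ 0.5277 -0.1321  0.1064] F [ 3.4  4.7 -3.9] w 0.552 yaw -0.222 tilt [ 0.024  0.002 -1.   ]
shift mm [-5.2 -8.1  3.4] turn deg -1.1
```

step_arm(steps=[[-4, -7, 3, -1], [0, 0, 0, 0], [0, 0, 0, 0]])

```text
time: 3.25
tool_pos: [0.5233, -0.1275, 0.1025]
tool_rot: [-0.002, 0.994, -0.104, 0.011]
contact_force: [-0.0, -0.1, 0.2]
gripper_width: 0.557
```

```bash
python3 -c "
from h import *
to(.5245,-.123,.103)
im,d=grab_frame('wrist');save('w2',im[80:384,60:460],1.5)"
```

```text
t 3.25 pos [ 0.5233 -0.1275  0.1025] F [-0.  -0.1  0.2] w 0.557 yaw -0.209 tilt [ 0.022  0.002 -1.   ]
shift mm [ 0.3 -4.6 -0.5] turn deg -0.36
```

View pics/w2.png

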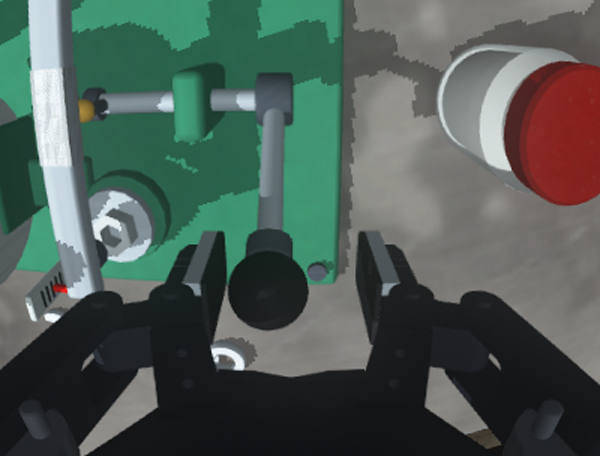

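step_arm(steps=[[0, -7, 0, 0], [0, 0, 0, 0]])

```text
time: 3.5
tool_pos: [0.5249, -0.1211, 0.1032]
tool_rot: [-0.002, 0.994, -0.105, 0.011]
contact_force: [0.3, 0.4, -0.2]
gripper_width: 0.554
```

step_arm(steps=[[0, 0, 0, 0], [0, 0, 0, 0], [0, 0, 0, 0], [0, 0, 0, 0]], claw=0)

```text
time: 3.9
tool_pos: [0.5254, -0.1202, 0.1041]
tool_rot: [-0.002, 0.994, -0.105, 0.012]
contact_force: [0.1, 0.0, 0.7]
gripper_width: 0.268
```

```bash
python3 -c "
from h import *
to(.5245,-.123,.103)
im,d=grab_frame('wrist');save('w3',im[80:384,60:460],1.5)"
```

```text
t 3.9 pos [ 0.5254 -0.1202  0.1041] F [0.1 0.  0.7] w 0.268 yaw -0.21 tilt [ 0.024  0.002 -1.   ]
shift mm [-0.4  2.9  1.1] turn deg -0.42
```

View pics/w3.png

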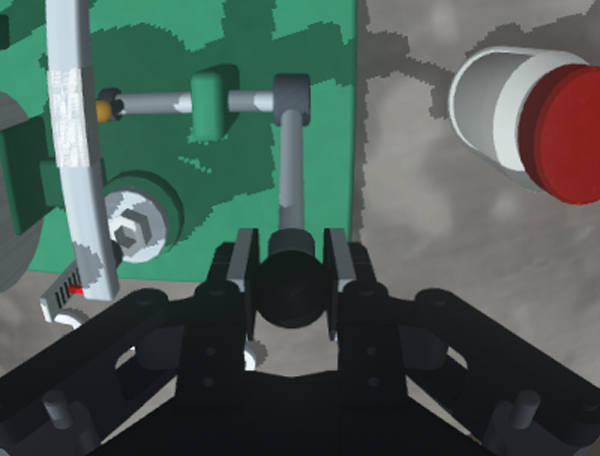

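step_arm(steps=[[9, 0, -5, 0], [10, 0, -4, 0], [10, 0, -3, 0], [10.5, 0, -2, 0], [11, 0, 0, 0], [0, 0, 0, 0]])

```text
time: 4.55
tool_pos: [0.5688, -0.1294, 0.1159]
tool_rot: [-0.004, 0.994, -0.105, -0.0]
contact_force: [1.7, 0.9, -0.9]
gripper_width: 0.109
```

```bash
cat >> h.py <<'E'
def cf(p0):
    s=state();d=s['tool_pos']-np.array(p0);c,n=np.cos(YAW),np.sin(YAW)
    print('comp dx,dy,dz mm',np.round([1e3*(c*d[0]+n*d[1]),1e3*(-n*d[0]+c*d[1]),1e3*d[2]],1))
E
python3 -c "
from h import *
to(.5245,-.123,.103);cf((.5254,-.1202,.1041))"
```

```text
t 4.55 pos [ 0.5688 -0.1294  0.1159] F [ 1.7  0.9 -0.9] w 0.109 yaw -0.211 tilt [ 0.001  0.008 -1.   ]
shift mm [-44.6   3.1  12.9] turn deg -0.47
comp dx,dy,dz mm [44.4 -0.3 11.8]
```

```bash
python3 -c "
from h import *
im,d=grab_frame('wrist');save('w4',im[80:384,60:460],1.5)"
```

```text
(no output)
```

View pics/w4.png

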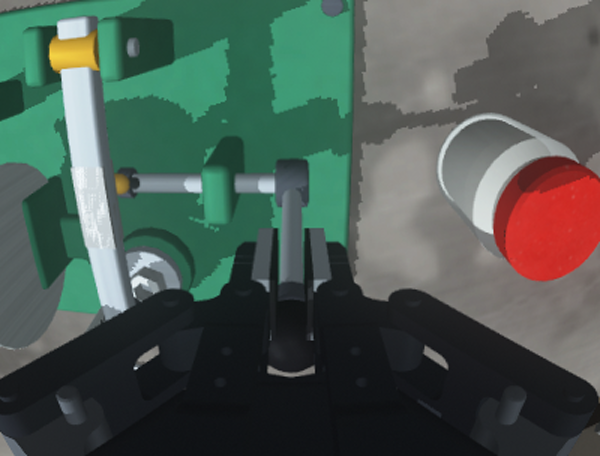

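```bash
python3 -c "
from h import *
c=camera_params('wrist');K=np.array(c['mtx']);T=np.array(c['T_tool_cam']);print(K.round(1).tolist(),T.round(3).tolist())
Ti=np.linalg.inv(T)
def pr(p):
  q=(Ti@[*p,1])[:3];th=np.arctan2(np.hypot(q[0],q[1]),q[2]);a=th*q[:2]/np.hypot(q[0],q[1]);u=K[:2,:2]@a+K[:2,2];return ((u-[60,80])*1.5).round(0)
for x in(0,-.01,-.02):
  print(x,[(z,pr((x,0,z))) for z in(0,-.01,-.02,-.03)])
s=state();print(s['tool_pos'])
im,d=grab_frame('scene');np.save('s2.npy',im);save('s2',im[150:290,180:380],4)
"
```

```text
[[297.3, 0.0, 253.7], [0.0, 297.3, 190.9], [0.0, 0.0, 1.0]] [[0.0, -0.954, -0.301, 0.077], [1.0, -0.0, 0.001, -0.0], [-0.001, -0.301, 0.954, -0.142], [0.0, 0.0, 0.0, 1.0]]
0 [(0, array([291., 251.])), (-0.01, array([292., 265.])), (-0.02, array([292., 281.])), (-0.03, array([292., 298.]))]
-0.01 [(0, array([291., 275.])), (-0.01, array([292., 290.])), (-0.02, array([292., 306.])), (-0.03, array([292., 324.]))]
-0.02 [(0, array([291., 297.])), (-0.01, array([292., 312.])), (-0.02, array([292., 329.])), (-0.03, array([292., 348.]))]
[ 0.56845053 -0.12936695  0.11604638]
```

View pics/s2.png

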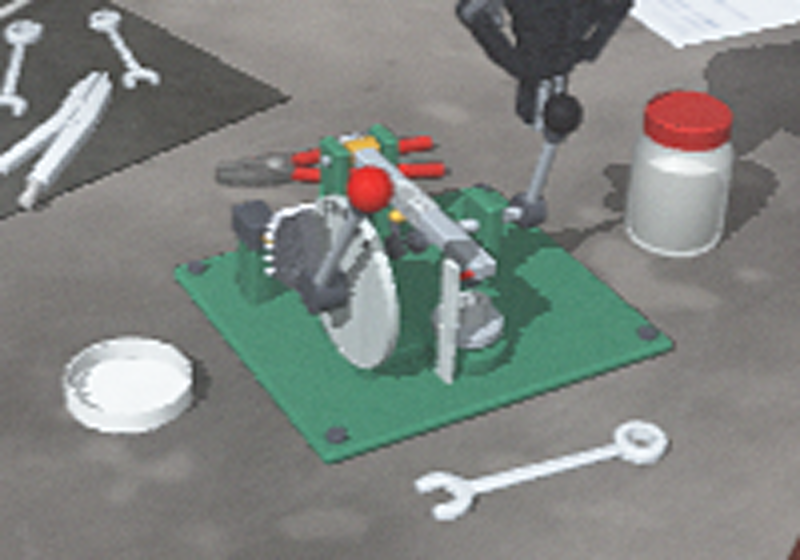

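step_arm(steps=[[0, 0, 0, 0], [0, 0, 0, 0], [0, 0, -20, 0], [0, 0, -25, 0], [0, 0, -10, 0], [0, 0, 0, 0]], claw=45)

```text
time: 5.25
tool_pos: [0.5657, -0.1296, 0.1714]
tool_rot: [-0.004, 0.994, -0.105, -0.002]
contact_force: [0.4, 0.2, 0.1]
gripper_width: 0.451
```

step_arm(steps=[[-20, 0, 0, 0], [-20, 0, 0, 0], [-20, 0, 0, 0], [-5, 0, 0, 0], [0, 0, 0, 0], [0, 0, 0, 0]], claw=0)

```text
time: 5.85
tool_pos: [0.4987, -0.1152, 0.1668]
tool_rot: [-0.004, 0.994, -0.105, -0.004]
contact_force: [-0.9, -0.2, 0.6]
gripper_width: -0.001
```

```bash
cat >> h.py <<'E'
A=(.5715,-.1322,0)
E
python3 -c "
from h import *
to(.5245,-.123,.103);cf(A)"
```

```text
t 5.85 pos [ 0.4987 -0.1152  0.1668] F [-0.9 -0.2  0.6] w -0.001 yaw -0.211 tilt [-0.007  0.009 -1.   ]
shift mm [27.5  2.7 63.6] turn deg -0.46
comp dx,dy,dz mm [-74.8   2.  166.8]
```

step_arm(steps=[[0, 2, 25, 0], [0, 0, 25, 0], [0, 0, 6, 0], [0, 0, 0, 0], [10, 0, 0, 0], [10, 0, 0, 0], [10, 0, 0, 0], [0, 0, 0, 0]])

```text
time: 6.65
tool_pos: [0.5357, -0.1255, 0.1138]
tool_rot: [-0.003, 0.994, -0.105, -0.0]
contact_force: [-0.4, -0.3, -0.3]
gripper_width: -0.002
```

step_arm(steps=[[10, 0, 0, 0], [10, 0, 0, 0], [10, 0, 0, 0], [10, 0, 0, 0], [0, 0, 0, 0]])

```text
time: 7.15
tool_pos: [0.5789, -0.1347, 0.1141]
tool_rot: [-0.003, 0.994, -0.105, 0.0]
contact_force: [0.2, 0.8, -0.4]
gripper_width: 0.002
```

```bash
python3 -c "
from h import *
to(.5245,-.123,.112);cf(A)"
```

```text
t 7.15 pos [ 0.5789 -0.1347  0.1141] F [ 0.2  0.8 -0.4] w 0.002 yaw -0.211 tilt [ 0.001  0.006 -1.   ]
shift mm [-55.6  -0.1   2.2] turn deg -0.43
comp dx,dy,dz mm [  7.8  -1.  114.1]
```

step_arm(steps=[[8, 0, 0, 0], [8, 0, 0, 0], [5, 0, 0, 0], [0, 0, 0, 0]])

```text
time: 7.55
tool_pos: [0.5954, -0.1382, 0.1129]
tool_rot: [-0.004, 0.994, -0.105, -0.009]
contact_force: [-4.7, -0.7, 5.3]
gripper_width: -0.001
```

```bash
python3 -c "
from h import *
to(.5245,-.123,.112);cf(A)
im,d=grab_frame('scene');save('s3',im[150:290,180:380],4)"
```

```text
t 7.55 pos [ 0.5954 -0.1382  0.1129] F [-4.7 -0.7  5.3] w -0.001 yaw -0.21 tilt [-0.017  0.01  -1.   ]
shift mm [-72.5  -0.1   2.2] turn deg -0.39
comp dx,dy,dz mm [ 24.6  -1.  112.9]
```

View pics/s3.png

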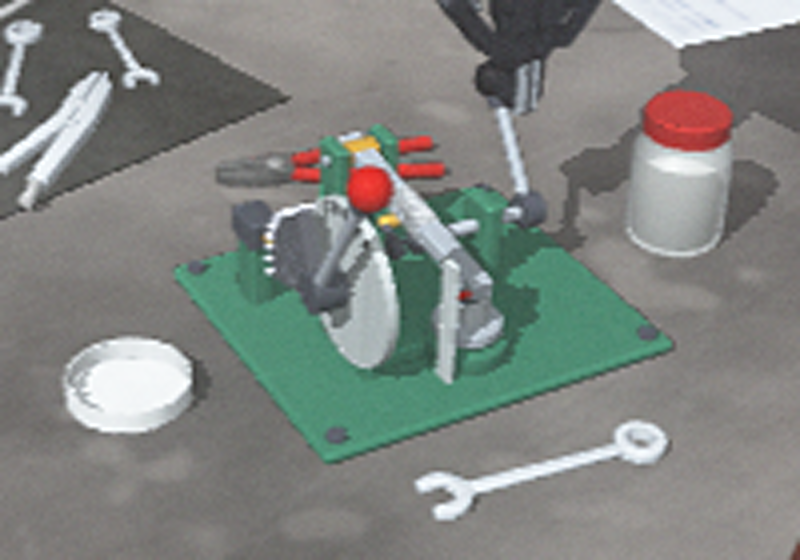

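step_arm(steps=[[6, 0, 0, 0], [6, 0, 0, 0], [0, 0, 0, 0]])

```text
time: 7.9
tool_pos: [0.5951, -0.1381, 0.1134]
tool_rot: [-0.006, 0.994, -0.104, -0.029]
contact_force: [-1.1, -0.3, 2.6]
gripper_width: 0.001
```

```bash
python3 -c "
from h import *
to(.5245,-.123,.112);cf(A)
im,d=grab_frame('scene');np.save('s4.npy',im)
q=proj('scene')
for f in(.3,.4,.5,.6):
  x=.09*np.sin(f);p=np.array([A[0]+np.cos(YAW)*x,A[1]+np.sin(YAW)*x,.05+.09*np.cos(f),1]);r=q@p;r=r[:2]/r[2];print(f,((r-[180,150]+.4)*4).round())
g=cv2.cvtColor(im,cv2.COLOR_RGB2GRAY)[150:200,280:330]
yy,xx=np.nonzero(g<60);print(len(xx),[(r+150,np.nonzero(g[r]<50)[0][[0,-1]]+280) for r in range(8,32) if (g[r]<50).any()])
"
```

```text
t 7.9 pos [ 0.5951 -0.1381  0.1134] F [-1.1 -0.3  2.6] w 0.001 yaw -0.208 tilt [-0.056  0.018 -0.998]
shift mm [-72.   -0.2   5.6] turn deg -0.3
comp dx,dy,dz mm [ 24.3  -1.  113.4]
0.3 [517.  77.]
0.4 [509.  75.]
0.5 [502.  76.]
0.6 [495.  77.]
118 [(158, array([296, 296])), (165, array([302, 302])), (173, array([301, 302]))]
```

step_arm(steps=[[-8, 0, 0, 0], [0, 0, -25, 0], [0, 0, -30, 0], [0, 0, 0, 0], [25, 0, -2, 0], [25, 0, -2, 0], [20, 0, 0, 0], [0, 0, 0, 0]])

```text
time: 8.75
tool_pos: [0.662, -0.1524, 0.1696]
tool_rot: [-0.006, 0.994, -0.104, -0.024]
contact_force: [0.0, -0.3, -0.0]
gripper_width: 0.001
```

```bash
python3 -c "
from h import *
to(.5245,-.123,.112);cf(A)"
```

```text
t 8.75 pos [ 0.662  -0.1524  0.1696] F [ 0.  -0.3 -0. ] w 0.001 yaw -0.209 tilt [-0.047  0.016 -0.999]
shift mm [-1.376e+02  1.000e-01  6.440e+01] turn deg -0.33
comp dx,dy,dz mm [ 92.7  -1.5 169.6]
```

step_arm(steps=[[0, -1, 25, 0], [0, 0, 25, 0], [0, 0, 5, 0], [0, 0, 0, 0], [-10, 0, 0, 0], [-10, 0, 0, 0], [-10, 0, 0, 0], [-10, 0, 0, 0]])

```text
time: 9.55
tool_pos: [0.6212, -0.1424, 0.1209]
tool_rot: [-0.005, 0.994, -0.104, -0.017]
contact_force: [2.7, 0.1, 1.4]
gripper_width: 0.0
```

step_arm(steps=[[-10, 0, 0, 0], [-10, 0, 0, 0], [-10, 0, 0, 0], [-10, 0, 0, 0], [-10, 0, 0, 0], [0, 0, 0, 0]])

```text
time: 10.15
tool_pos: [0.5659, -0.1308, 0.1235]
tool_rot: [-0.004, 0.994, -0.104, -0.017]
contact_force: [0.8, 0.5, 0.6]
gripper_width: 0.002
```

```bash
python3 -c "
from h import *
to(.5245,-.123,.112);cf(A)"
```

```text
t 10.15 pos [ 0.5659 -0.1308  0.1235] F [0.8 0.5 0.6] w 0.002 yaw -0.209 tilt [-0.033  0.012 -0.999]
shift mm [-41.6   1.   13. ] turn deg -0.33
comp dx,dy,dz mm [ -5.8   0.3 123.5]
```

step_arm(steps=[[-6, 0, 4, 0], [-6, 0, 4, 0], [-6, 0, 4, 0], [-6, 0, 1, 0], [0, 0, 0, 0]])

```text
time: 10.65
tool_pos: [0.5465, -0.1272, 0.1136]
tool_rot: [-0.003, 0.994, -0.105, -0.008]
contact_force: [-0.3, -0.4, -1.2]
gripper_width: -0.0
```

```bash
python3 -c "
from h import *
to(.5245,-.123,.112);cf(A)"
```

```text
t 10.65 pos [ 0.5465 -0.1272  0.1136] F [-0.3 -0.4 -1.2] w -0.0 yaw -0.209 tilt [-0.015  0.007 -1.   ]
shift mm [-22.4   0.5   2. ] turn deg -0.37
comp dx,dy,dz mm [-2.550e+01 -1.000e-01  1.136e+02]
```

step_arm(steps=[[-6, 0, 0, 0], [-6, 0, 0, 0], [-6, 0, 0, 0], [0, 0, 0, 0]])

```text
time: 11.05
tool_pos: [0.5449, -0.1278, 0.1167]
tool_rot: [0.001, 0.994, -0.106, 0.018]
contact_force: [0.2, 0.1, -0.0]
gripper_width: 0.001
```

```bash
python3 -c "
from h import *
to(.5245,-.123,.112);cf(A)
im,d=grab_frame('scene');save('s5',im[150:290,180:380],4)"
```

```text
t 11.05 pos [ 0.5449 -0.1278  0.1167] F [ 0.2  0.1 -0. ] w 0.001 yaw -0.212 tilt [ 0.036 -0.005 -0.999]
shift mm [-21.1  -0.4   3.9] turn deg -0.51
comp dx,dy,dz mm [-27.   -1.1 116.7]
```

View pics/s5.png

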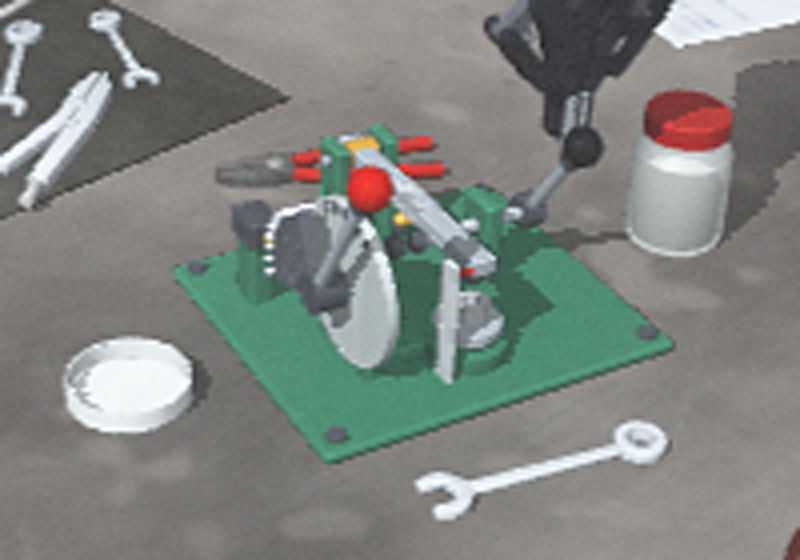

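step_arm(steps=[[8, 0, 0, 0], [0, 0, -30, 0], [0, 0, -40, 0], [0, 0, -40, 0], [0, 0, -10, 0], [0, 0, 0, 0]])

```text
time: 11.7
tool_pos: [0.5424, -0.1269, 0.232]
tool_rot: [-0.002, 0.994, -0.106, 0.004]
contact_force: [-0.5, 0.5, -0.6]
gripper_width: 0.004
```

```bash
echo "B=(.5685,.0522,0)" >> h.py; python3 -c "
from h import *
to(.4705,.0724,.235);cf(B)"
```

```text
t 11.7 pos [ 0.5424 -0.1269  0.232 ] F [-0.5  0.5 -0.6] w 0.004 yaw -0.212 tilt [ 0.008  0.003 -1.   ]
shift mm [-112.1 -179.7   -2.9] turn deg -0.49
comp dx,dy,dz mm [  10.6 -180.6  232. ]
```

step_arm(steps=[[-22, -36, 0, -0.5], [-22, -36, 0, 0], [-22, -36, 0, 0], [-22, -36, 0, 0], [-20, -30, 0, 0], [0, 0, 0, 0], [0, 0, 0, 0]])

```text
time: 12.4
tool_pos: [0.4624, 0.0715, 0.2165]
tool_rot: [-0.002, 0.995, -0.102, -0.01]
contact_force: [-0.2, 0.0, 0.3]
gripper_width: 0.001
```

```bash
python3 -c "
from h import *
to(.4705,.0724,.158);cf(B)"
```

```text
t 12.4 pos [0.4624 0.0715 0.2165] F [-0.2  0.   0.3] w 0.001 yaw -0.205 tilt [-0.02   0.005 -1.   ]
shift mm [ 9.  -2.5 58.3] turn deg -0.13
comp dx,dy,dz mm [-107.8   -2.5  216.5]
```

Descend in front of the red knob and look with the wrist camera for lateral alignment.

step_arm(steps=[[0, -2.5, 25, 0], [0, 0, 25, 0], [0, 0, 8, 0], [0, 0, 0, 0]])

```text
time: 12.8
tool_pos: [0.4613, 0.071, 0.1534]
tool_rot: [-0.001, 0.994, -0.104, -0.013]
contact_force: [0.0, 0.1, 0.4]
gripper_width: -0.0
```

```bash
python3 -c "
from h import *
to(.4705,.0724,.158);cf(B)
im,d=grab_frame('wrist');save('w5',im[60:384,60:460],1.5)"
```

```text
t 12.8 pos [0.4613 0.071  0.1534] F [0.  0.1 0.4] w -0.0 yaw -0.209 tilt [-0.026  0.004 -1.   ]
shift mm [ 8.6 -3.3 -4.9] turn deg -0.36
comp dx,dy,dz mm [-108.8   -3.2  153.4]
```

View pics/w5.png

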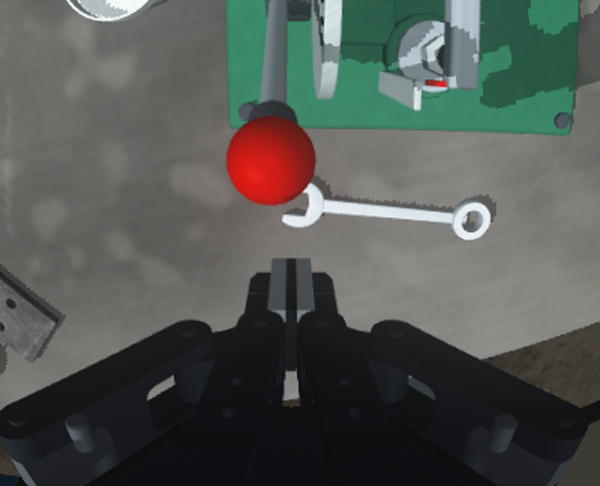

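step_arm(steps=[[8, -6, 0, -0.4], [0, 0, 0, 0], [0, 0, 0, 0]], claw=12)

```text
time: 13.15
tool_pos: [0.4735, 0.0746, 0.1565]
tool_rot: [-0.001, 0.995, -0.101, -0.011]
contact_force: [0.5, -0.0, 0.4]
gripper_width: 0.119
```

step_arm(steps=[[6, 0, 0, 0], [5, 0, 0, 0], [0, 0, 0, 0]])

```text
time: 13.45
tool_pos: [0.4865, 0.0723, 0.1583]
tool_rot: [-0.001, 0.995, -0.101, -0.009]
contact_force: [0.3, -0.2, -0.7]
gripper_width: 0.121
```

```bash
python3 -c "
from h import *
to(.4705,.0724,.158);cf(B)
im,d=grab_frame('wrist');save('w6',im[60:384,60:460],1.5)
hs=cv2.cvtColor(im,cv2.COLOR_RGB2HSV);m=((hs[...,0]<8)|(hs[...,0]>172))&(hs[...,1]>150)&(hs[...,2]>60)
n,l,st,c=cv2.connectedComponentsWithStats(m.astype(np.uint8));k=1+st[1:,4].argmax();print(st[k],c[k])"
```

```text
t 13.45 pos [0.4865 0.0723 0.1583] F [ 0.3 -0.2 -0.7] w 0.121 yaw -0.203 tilt [-0.018  0.004 -1.   ]
shift mm [-15.7   3.1   0.6] turn deg 0.01
comp dx,dy,dz mm [-84.3   3.1 158.3]
[ 229  188   54   53 2260] [255.17566372 213.9159292 ]
```

step_arm(steps=[[6, 1, -2, 0], [6, 0, -2, 0], [6, 0, -2, 0]])

```text
time: 13.8
tool_pos: [0.4954, 0.0701, 0.1627]
tool_rot: [-0.002, 0.995, -0.101, -0.023]
contact_force: [-13.1, 1.7, 10.3]
gripper_width: 0.12
```

step_arm(steps=[[6, 0, -2, 0], [6, 0, -2, 0]])

```text
time: 14.0
tool_pos: [0.5033, 0.0684, 0.1675]
tool_rot: [-0.002, 0.995, -0.1, -0.03]
contact_force: [-9.2, 1.0, 6.9]
gripper_width: 0.124
```

```bash
python3 -c "
from h import *
to(.4705,.0724,.158);cf(B)"
```

```text
t 14.0 pos [0.5033 0.0684 0.1675] F [-9.2  1.   6.9] w 0.124 yaw -0.201 tilt [-0.059  0.011 -0.998]
shift mm [-32.3   2.6  11.4] turn deg 0.13
comp dx,dy,dz mm [-67.1   2.7 167.5]
```

step_arm(steps=[[6, 0, 0, 0], [6, 0, 0, 0], [6, 0, 0, 0]])

```text
time: 14.3
tool_pos: [0.5155, 0.0657, 0.1719]
tool_rot: [-0.002, 0.994, -0.099, -0.04]
contact_force: [-10.0, -0.1, 11.0]
gripper_width: 0.12
```

step_arm(steps=[[6, 0, 0, 0], [6, 0, 0, 0], [6, 0, 0, 0]])

```text
time: 14.6
tool_pos: [0.5295, 0.0626, 0.1756]
tool_rot: [-0.002, 0.994, -0.099, -0.047]
contact_force: [-10.0, 0.4, 9.8]
gripper_width: 0.124
```

```bash
python3 -c "
from h import *
to(.4705,.0724,.158);cf(B)"
```

```text
t 14.6 pos [0.5295 0.0626 0.1756] F [-10.    0.4   9.8] w 0.124 yaw -0.199 tilt [-0.093  0.013 -0.996]
shift mm [-57.8   1.9  23.1] turn deg 0.25
comp dx,dy,dz mm [-40.3   2.3 175.6]
```

step_arm(steps=[[6, 0, 2, 0], [6, 0, 2, 0], [6, 0, 2, 0]])

```text
time: 14.9
tool_pos: [0.5444, 0.0595, 0.1734]
tool_rot: [-0.002, 0.994, -0.098, -0.052]
contact_force: [-6.0, 0.4, 7.0]
gripper_width: 0.119
```

```bash
python3 -c "
from h import *
to(.4705,.0724,.158);cf(B)
im,d=grab_frame('scene')
hs=cv2.cvtColor(im,cv2.COLOR_RGB2HSV);m=((hs[...,0]<8)|(hs[...,0]>172))&(hs[...,1]>170)&(hs[...,2]>90);m[:, :240]=0;m[:,330:]=0;m[:160]=0;m[230:]=0
n,l,st,c=cv2.connectedComponentsWithStats(m.astype(np.uint8));k=1+st[1:,4].argsort()[::-1][:3];print(st[k],c[k])
q=proj('scene')
for f in np.arange(-.524,.4,.0873):
  x=.12*np.sin(f);p=np.array([B[0]+np.cos(YAW)*x,B[1]+np.sin(YAW)*x,.065+.12*np.cos(f),1]);r=q@p;print(((f+.524)/.1745).round(2),(r[:2]/r[2]).round(1))
"
```

```text
t 14.9 pos [0.5444 0.0595 0.1734] F [-6.   0.4  7. ] w 0.119 yaw -0.198 tilt [-0.103  0.014 -0.995]
shift mm [-73.    1.7  23.1] turn deg 0.3
comp dx,dy,dz mm [-25.1   2.3 173.4]
[[280 191  11   3  28]
 [280 184   7   4  21]
 [254 192   3   3   9]] [[285.         192.03571429]
 [283.         185.71428571]
 [255.         193.        ]]
0.0 [272.9 196.6]
0.5 [270.9 192.8]
1.0 [268.8 189.2]
1.5 [266.7 185.9]
2.0 [264.5 183. ]
2.5 [262.3 180.4]
3.0 [260.1 178.2]
3.5 [257.9 176.4]
4.0 [255.8 175. ]
4.5 [253.8 174. ]
5.0 [251.8 173.4]
```

```bash
cat >> h.py <<'E'
def knob():
    q=proj('scene');k3=[]
    for cam,(x0,x1,y0,y1) in(('scene',(245,282,162,205)),('top',(236,262,190,232))):
        im,_=grab_frame(cam);np.save(f'k_{cam}.npy',im);a=im[y0:y1,x0:x1].astype(int)
        m=(a[...,0]>60)&(a[...,0]>2*a[...,1])&(a[...,0]>2*a[...,2])
        n,l,st,c=cv2.connectedComponentsWithStats(m.astype(np.uint8));
        for k in (1+st[1:,4].argsort()[::-1][:2] if n>1 else []):
            b=st[k];print(cam,'box',b[0]+x0,b[1]+y0,b[2],b[3],'n',b[4],'ctr',b[0]+x0+(b[2]-1)/2,b[1]+y0+(b[3]-1)/2)
        P=proj(cam)
        for cl in(0,2,3,3.5,4,4.5,5):
            f=cl*.1745-.524;x=.12*np.sin(f);r=P@[B[0]+np.cos(YAW)*x,B[1]+np.sin(YAW)*x,.065+.12*np.cos(f),1];print(cl,(r[:2]/r[2]).round(1),end=' ')
        print()
E
python3 -c "
from h import *
to(.4705,.0724,.158);knob()"
```

```text
t 14.95 pos [0.5451 0.0593 0.1731] F [-6.1  0.5  5. ] w 0.118 yaw -0.198 tilt [-0.102  0.014 -0.995]
shift mm [-73.8   1.7  22.8] turn deg 0.29
scene box 253 188 4 7 n 24 ctr 254.5 191.0
scene box 267 192 4 3 n 7 ctr 268.5 193.0
0 [272.9 196.6] 2 [264.5 183. ] 3 [260.1 178.2] 3.5 [257.9 176.4] 4 [255.8 175. ] 4.5 [253.8 174. ] 5 [251.8 173.4] 
top box 240 205 6 5 n 10 ctr 242.5 207.0
top box 245 202 5 4 n 7 ctr 247.0 203.5
0 [246.8 223.6] 2 [249.4 208.9] 3 [250.8 201.2] 3.5 [251.5 197.4] 4 [252.3 193.6] 4.5 [253. 190.] 5 [253.6 186.5]
```

```bash
cat >> h.py <<'E'
def wk(save_=None):
    o_=state();im,_=grab_frame('wrist')
    if save_: save(save_,im[60:384,60:460],1.5)
    a=im.astype(int);m=(a[...,0]>60)&(a[...,0]>2*a[...,1])&(a[...,0]>2*a[...,2]);m[:,:190]=0;m[:,320:]=0
    n,l,st,c=cv2.connectedComponentsWithStats(m.astype(np.uint8));k=1+st[1:,4].argmax();b=st[k]
    yy,xx=np.nonzero(l==k);ctr,rad=cv2.minEnclosingCircle(np.stack([xx,yy],1).astype(np.float32).reshape(-1,1,2))
    print('blob',b,'circle',np.round(ctr,1),round(rad,1))
    c=b[0]+(b[2]-1)/2,b[1]+(b[3]-1)/2
    for cc in(c,ctr):
        o,r=wray(*cc);best=[]
        for cl in np.arange(0,6,.02):
            f=cl*.1745-.524;x=.12*np.sin(f);p=np.array([B[0]+np.cos(YAW)*x,B[1]+np.sin(YAW)*x,.065+.12*np.cos(f)])
            best.append((np.linalg.norm(np.cross(p-o,r)),cl))
        print('clicks est %.2f miss mm %.1f'%(min(best)[1],1e3*min(best)[0]))
E
python3 -c "
from h import *
to(.4705,.0724,.158);wk('w7')"
```

```text
t 15.05 pos [0.5446 0.0594 0.1729] F [-5.3 -0.7  5.5] w 0.123 yaw -0.198 tilt [-0.102  0.014 -0.995]
shift mm [-73.3   1.7  22.5] turn deg 0.29
blob [ 227  193   55   55 2364] circle [254.  220.4] 27.6
clicks est 2.96 miss mm 2.6
clicks est 2.94 miss mm 2.6
```

View pics/w7.png

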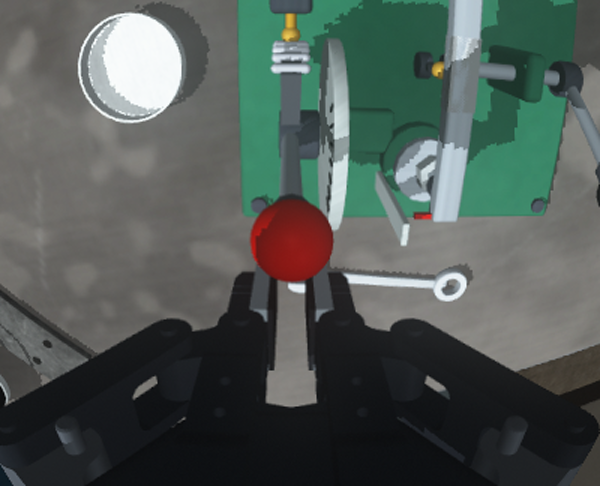

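step_arm(steps=[[6, 0, 2, 0], [6, 0, 2, 0], [5, 0, 2, 0]])

```text
time: 15.4
tool_pos: [0.5576, 0.0566, 0.1702]
tool_rot: [-0.002, 0.994, -0.098, -0.057]
contact_force: [-7.3, 0.8, 7.1]
gripper_width: 0.12
```

```bash
python3 -c "
from h import *
to(.4705,.0724,.158);cf(B);wk()"
```

```text
t 15.4 pos [0.5576 0.0566 0.1702] F [-7.3  0.8  7.1] w 0.12 yaw -0.197 tilt [-0.113  0.014 -0.994]
shift mm [-86.6   1.4  22.2] turn deg 0.34
comp dx,dy,dz mm [-11.5   2.1 170.2]
blob [ 226  195   56   56 2424] circle [254.  222.5] 28.0
clicks est 3.62 miss mm 2.8
clicks est 3.62 miss mm 2.6
```

step_arm(steps=[[4, 0, 1, 0]])

```text
time: 15.55
tool_pos: [0.5613, 0.0559, 0.1698]
tool_rot: [-0.002, 0.994, -0.098, -0.058]
contact_force: [-6.2, 0.1, 7.2]
gripper_width: 0.118
```

step_arm(steps=[[3, 0, 1, 0]])

```text
time: 15.65
tool_pos: [0.5638, 0.0553, 0.1697]
tool_rot: [-0.002, 0.993, -0.098, -0.059]
contact_force: [-4.6, 0.3, 5.9]
gripper_width: 0.119
```

step_arm(steps=[[2, 0, 0, 0]])

```text
time: 15.75
tool_pos: [0.5651, 0.055, 0.17]
tool_rot: [-0.002, 0.993, -0.098, -0.06]
contact_force: [-5.3, 0.9, 2.4]
gripper_width: 0.125
```

```bash
python3 -c "
from h import *
to(.4705,.0724,.158);cf(B);wk()"
```

```text
t 15.75 pos [0.5651 0.055  0.17  ] F [-5.3  0.9  2.4] w 0.125 yaw -0.197 tilt [-0.119  0.015 -0.993]
shift mm [-94.    1.3  23.4] turn deg 0.36
comp dx,dy,dz mm [ -3.9   2.1 170. ]
blob [ 227  194   55   56 2392] circle [253.8 221.9] 27.9
clicks est 3.98 miss mm 2.6
clicks est 3.98 miss mm 2.7
```

step_arm(steps=[[2, 0, 0, 0]])

```text
time: 15.9
tool_pos: [0.566, 0.0548, 0.1698]
tool_rot: [-0.002, 0.993, -0.098, -0.062]
contact_force: [-7.6, 1.0, 4.8]
gripper_width: 0.119
```

step_arm(steps=[[2, 0, 0, 0]])

```text
time: 16.0
tool_pos: [0.5665, 0.0547, 0.1697]
tool_rot: [-0.002, 0.993, -0.097, -0.064]
contact_force: [-8.2, 0.9, 5.7]
gripper_width: 0.116
```

```bash
python3 -c "
from h import *
to(.4705,.0724,.158);cf(B);wk()"
```

```text
t 16.0 pos [0.5665 0.0547 0.1697] F [-8.2  0.9  5.7] w 0.116 yaw -0.196 tilt [-0.128  0.016 -0.992]
shift mm [-95.3   1.2  24.2] turn deg 0.38
comp dx,dy,dz mm [ -2.4   2.1 169.7]
blob [ 227  195   55   55 2408] circle [253.9 222.3] 27.9
clicks est 4.04 miss mm 2.6
clicks est 4.04 miss mm 2.6
```

step_arm(steps=[[2, 0, 0, 0]])

```text
time: 16.15
tool_pos: [0.5667, 0.0547, 0.1698]
tool_rot: [-0.002, 0.993, -0.097, -0.067]
contact_force: [-8.6, 1.3, 7.2]
gripper_width: 0.116
```

```bash
python3 -c "
from h import *
to(.4705,.0724,.158);cf(B);wk()
for i in range(6): im,d=grab_frame('scene')
to(.4705,.0724,.158);cf(B);wk()
save('fin',im[150:290,180:380],4)"
```

```text
t 16.15 pos [0.5667 0.0547 0.1698] F [-8.6  1.3  7.2] w 0.116 yaw -0.196 tilt [-0.133  0.017 -0.991]
shift mm [-95.4   1.1  24.8] turn deg 0.4
comp dx,dy,dz mm [ -2.2   2.1 169.8]
blob [ 227  195   55   55 2409] circle [253.9 222.3] 27.9
clicks est 4.06 miss mm 2.6
clicks est 4.06 miss mm 2.6
t 16.5 pos [0.5668 0.0546 0.1698] F [-8.8  0.8  6.4] w 0.12 yaw -0.196 tilt [-0.133  0.017 -0.991]
shift mm [-95.4   1.1  24.8] turn deg 0.4
comp dx,dy,dz mm [ -2.2   2.  169.8]
blob [ 227  195   55   55 2409] circle [253.9 222.3] 27.9
clicks est 4.06 miss mm 2.6
clicks est 4.06 miss mm 2.6
```

View pics/fin.png

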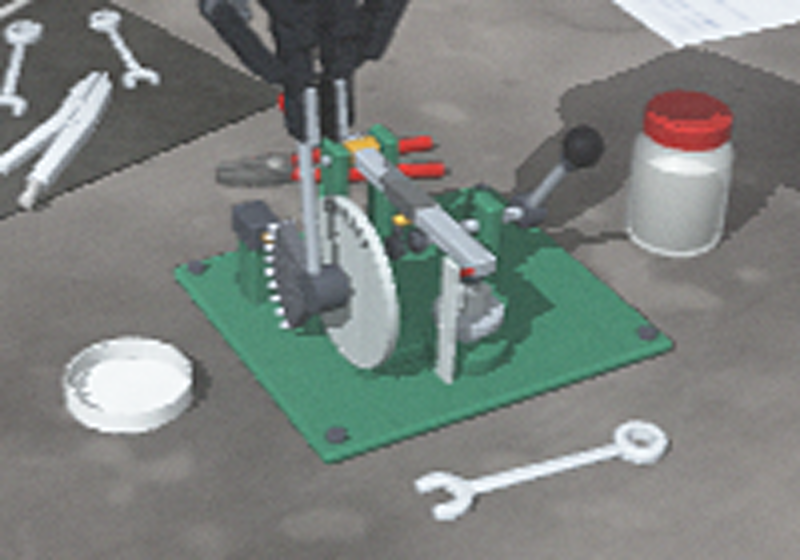

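```bash
python3 -c "
from plant import *
print(job_done())"
```

```text
the job is handed in; nothing more can be done
None
```

The job is handed in at 16.5 s of the 51 s. The beam was lowered onto the nut and arrested again. The red lever is now held at the fourth click with the fingers pressed against the front of the knob (not gripped).

- **Arrest lever:** I swung it to its far stop; the picture showed the beam down on the nut and the knob where a 0.6 rad lean puts it. I then swung it back to the rest stop, and the beam was lifted again.
- **Ratchet lever:** I pushed it in small steps. The wrist camera put it at 2.95, 3.62, 3.98 and finally 4.06 clicks. At the end further pushes barely moved it, while the force rose from 5 N to about 9 N, as it should in a click. It held still over the last 0.35 s before hand-in, well short of a fifth click.
- **Surroundings:** in the last picture the nut lies on the anvil, the arrest lever is at rest, and the jar, tin, spanner and pliers look unmoved.

**What went wrong or disagreed:**
- My first try, gripping the black knob, slipped off part-way. I finished both swings by pushing with shut fingers.
- The scene and top cameras could not see the red knob behind the gripper at about the third click, so the click count rests on the wrist camera and the forces. The wrist-camera line passed 2.6 mm from the expected path of the knob.
- The tool leans about 0.13 rad under the holding push.

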